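# Recharge the nutrient dosing station on the wheatgrass bench

## Task

Recharge the dosing station: first take the empty black-capped bottle out of its dock and stand it in the brown tray, then stand the round blue, yellow and green-capped bottles, in that order, in the docks of their own colour. Set every bottle down upright and let go of it without dropping it, and leave the square tubs standing where they are.

Things in the scene. Friction and masses are not known exactly. Their poses are not given: they have to be found in the camera images.
- bottle_blue: Round closed bottle standing upright: white body 48 mm in diameter up to 80 mm, blue cap 36 mm in diameter, top at 108 mm, blue band at the foot. 0.15 to 0.3 kg. Origin: centre of the underside; z up; yaw is of no matter. Full, stands loose on the table among the square tubs.
- bottle_yellow: Round closed bottle standing upright: white body 48 mm in diameter up to 80 mm, yellow cap 36 mm in diameter, top at 108 mm, yellow band at the foot. 0.15 to 0.3 kg. Origin: centre of the underside; z up; yaw is of no matter. Full, stands loose on the table among the square tubs.
- bottle_green: Round closed bottle standing upright: white body 48 mm in diameter up to 80 mm, green cap 36 mm in diameter, top at 108 mm, green band at the foot. 0.15 to 0.3 kg. Origin: centre of the underside; z up; yaw is of no matter. Full, stands loose on the table among the square tubs.
- empty: Round closed bottle standing upright: white body 48 mm in diameter up to 80 mm, black cap 36 mm in diameter, top at 108 mm, black band at the foot. 0.06 kg. Origin: centre of the underside; z up; yaw is of no matter. The empty bottle; at the start it stands in any one of the three docks, underside on the dock's floor, 12 mm above the table.
- dock_blue: Blue shallow open cup, fixed on a 6 mm thick plate that carries the three docks in a row, 120 mm apart, in any order. Outside diameter 82 mm, inside 72 mm, rim 22 mm and inner floor 6 mm above its origin. Origin: centre of its underside, 6 mm above the table; z up. An 8 mm brass stub sticks out of its far side.
- dock_yellow: Yellow shallow open cup, fixed on a 6 mm thick plate that carries the three docks in a row, 120 mm apart, in any order. Outside diameter 82 mm, inside 72 mm, rim 22 mm and inner floor 6 mm above its origin. Origin: centre of its underside, 6 mm above the table; z up. An 8 mm brass stub sticks out of its far side.
- dock_green: Green shallow open cup, fixed on a 6 mm thick plate that carries the three docks in a row, 120 mm apart, in any order. Outside diameter 82 mm, inside 72 mm, rim 22 mm and inner floor 6 mm above its origin. Origin: centre of its underside, 6 mm above the table; z up. An 8 mm brass stub sticks out of its far side.
- tray: Brown square shallow empties tray, fixed: 140 x 140 mm outside, walls 5 mm thick and 28 mm high, inner floor 5 mm above its origin. Origin: centre of its underside, on the table; x and y along its sides.
- tub_blue: Square white tub with a square blue lid 52 mm wide, 78 mm high in all, 0.35 kg, loose; stands among the bottles and is to be left alone. Origin: centre of its underside; z up.
- tub_green: Square white tub with a square green lid 52 mm wide, 78 mm high in all, 0.35 kg, loose; stands among the bottles and is to be left alone. Origin: centre of its underside; z up.
Not all that is in view belongs to the job. Leave any pink, purple or red look-alike of the bottle_yellow alone.

How it is judged:
By the outcome, as a careful person would: the job done as asked, in the order asked, and still so for the second after the job is handed in, with the robot touching nothing.
It also fails if it takes over 112 s, if anything falls off the work surface, if the arm or the gripper's body presses on something with over 40 N, if the wrist force passes 120 N, or if a joint passes its speed limit or range.

## Robot

A 6-joint arm with a two-finger parallel gripper is mounted at the origin on the work surface. World frame = base frame: x ahead of the robot, y to its left, z up, the work surface at z = 0. Lengths are in m, angles in rad, forces in N, time in s.
With the tool pointing down it reaches from about 0.3 to 0.875 m from the base axis. Payload 6.4 kg.
Tool frame: the origin (TCP) lies at the very end of the fingers, on their centre line; the grasp point (between the pads) lies tcp_to_grasp behind it (tcp_to_grasp is the distance from the TCP to the grasp point, in m); z points along the fingers, y is the direction in which the jaws open and shut (so a half turn about z gives the same grasp; the last joint's range is limited). The gripper opens to 85 mm and grips with 20 to 120 N. Pads are 22 mm wide; open, the fingers measure 114 mm over their backs; the gripper's body (76 mm by 85 mm) begins 54 mm behind the grasp point. The pads swing forward as they close: fully open they stand 13 mm farther back than shut.
Start: joints at [-1.467, 0.181, 1.607, -0, 1.354, -0.206], TCP at [0.175, -0.548, 0.231] pointing down, gripper open.
Joint ranges: [-2.99, 2.99], [-0.89, 2.07], [0.3, 2.58], [-1.14, 4.28], [0, 2.63], [-3.12, 3.12]. Speed limits (rad/s): [2.57, 2.57, 3.01, 3.14, 3.14, 3.14].

## Interface

Orientations are given as a unit quaternion [w, x, y, z].
In Python, from bench import get_obs, camera, hand_in, tcp_to_grasp gives the robot as it stands.
- The arm moves only by the shell command python3 -m inch 'ROWS' [OPENING]. ROWS is JSON, a list of rows, each an object with "delta_pos": the shift along the tool's x, y, z in cm, a list of three; "rotation": the turn, a rotation vector about the tool's x, y, z in rad, a list of three. In form: [{"delta_pos": [x, y, z], "rotation": [rx, ry, rz]}, ...]. A call has 1 to 10 rows; each row shifts and turns the commanded pose from where the row before left it, along the tool's axes as they then stand; what a row does not reach is not made up. A row lasts 1/10 s, in which the tool goes at most 50 mm and 8.59 degrees, less where a joint would pass 70% of its speed; a pose out of reach is approached as far as the arm can. A call is refused whole if a number of a shift passes 5 or a number of a turn 0.15, either way. A call with a gripper value outside its range is refused whole. OPENING is the finger opening in cm, from 0 to 8.54, set as the call begins (- or left out, the last holds). The fingers move at their own pace and stop on an object; the grip force is fixed at half the most. Time passes only in rows, so rows that do not move let the fingers close. It gives the time, the measured TCP pose, the force and the opening at its end, in the units of the state.
- get_obs(): the state, without advancing time (a new reading comes with each control period).
- camera(name): name is "side" or "top" or "wrist"; returns a dict with "color" (420x560x3 uint8, red, green, blue), "vfov" (degrees; the focal length in pixels is half the picture's height over the tangent of half this angle, whatever the lens; pixels are square), "cx", "cy" (the principal point, pixels), "eye" and "orientation" of the camera in the world; the wrist camera has in their place "T_tool_cam" (4x4, takes a point from camera to tool coordinates, whose origin is the TCP and whose axes are the flange's). Camera axes: x right, y down, z forward; pixel columns grow to the right and rows downward; lengths in m; the calibration is good to about 2 mm. The wrist camera is an equidistant fisheye: a pixel r from the principal point sees the ray r / f radians off the axis. A picture is of the moment at which its call begins: read the wrist's pose just before it. There is no depth.
- hand_in(): hands the job in, once; it reports no verdict.
The state is a dict: "time_s": time; "q": joint angles; "dq": joint speeds; "joint_efforts": joint torques, N m; "eef_pos": TCP position; "eef_rot": TCP orientation; "wrist_force": force on the tool from outside, world axes, zero at the start; "torque": the same for the moment, N m; "opening": opening from 0.0 (shut) to 1.0 (fully open).
Only numpy, scipy, OpenCV 4.12 (cv2) and the standard library are available. Lean on these libraries where they do the work, as an engineer would, in place of code of your own. Each camera call takes 0.05 s, during which the arm holds its last target.

## Working session

There is one attempt and no reset: what is moved stays moved. The work goes in short steps, Python scripts to look and compute and a shell command to move; the robot and the scene stay as the last step left them, time stands still between calls to the robot, and variables do not carry over. Pictures are saved under pics/ and viewed, and the job is handed in when it is done.

```bash
ls; mkdir -p pics; python3 - <<'E'
from bench import get_obs, camera, tcp_to_grasp
import cv2
print(get_obs(), tcp_to_grasp)
for n in ["side","top","wrist"]:
    c=camera(n); cv2.imwrite(f"pics/{n}0.png",c["color"][:,:,::-1]); print({k:v for k,v in c.items() if k!="color"})
E
```

```text
pics
{'time_s': 0.0, 'q': array([-1.46728935e+00,  1.81557573e-01,  1.60801649e+00, -2.67429397e-05,
        1.35372190e+00, -2.06304280e-01]), 'dq': array([ 0.00076425,  0.0001473 ,  0.00043681,  0.00128655,  0.00184378,
       -0.00066025]), 'joint_efforts': array([-1.59806506e-03, -4.44873512e+01, -3.51339304e+01, -1.64159628e-04,
        9.08099755e-03, -3.45311457e-05]), 'eef_pos': array([ 0.17525505, -0.5470787 ,  0.23037072]), 'eef_rot': array([-8.51201885e-04,  9.88025291e-01,  1.54289658e-01,  3.07167271e-05]), 'wrist_force': array([-0.00269832,  0.29973246,  0.08620548]), 'torque': array([ 0.00464925, -0.05242098, -0.01155917]), 'opening': 0.9997372347243907} 0.0187
{'vfov': 47.89814501768301, 'cx': 280.3588780105747, 'cy': 209.30991117050146, 'eye': array([0.35118562, 0.77436083, 0.5630575 ]), 'orientation': array([ 0.0611294 , -0.09992263,  0.86894798, -0.48084101])}
{'vfov': 44.37246004975361, 'cx': 279.9489281939468, 'cy': 211.03746490386703, 'eye': array([ 0.46834535, -0.04780329,  1.07721849]), 'orientation': array([-0.03767361,  0.70885982, -0.70397948,  0.02261297])}
{'vfov': 65.70646984690485, 'cx': 278.08835497171873, 'cy': 207.75112811827984, 'T_tool_cam': array([[ 5.16778324e-04, -9.47632166e-01, -3.19363446e-01,
         8.19474982e-02],
       [ 9.99999779e-01,  3.56497692e-04,  5.60331910e-04,
         8.81950795e-05],
       [-4.17136210e-04, -3.19363665e-01,  9.47632141e-01,
        -1.43302692e-01],
       [ 0.00000000e+00,  0.00000000e+00,  0.00000000e+00,
         1.00000000e+00]])}
```

View pics/top0.png

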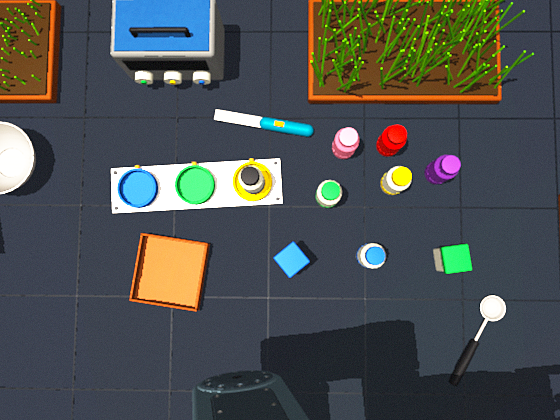

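View pics/side0.png

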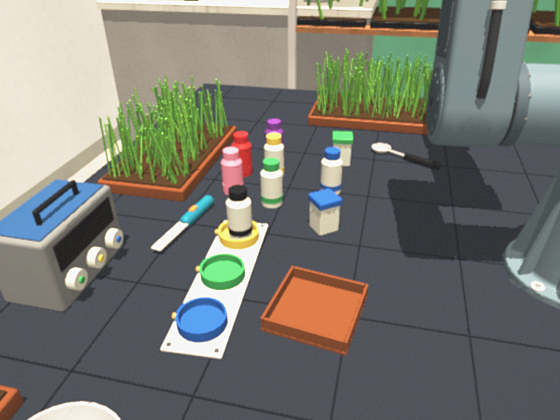

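View pics/wrist0.png

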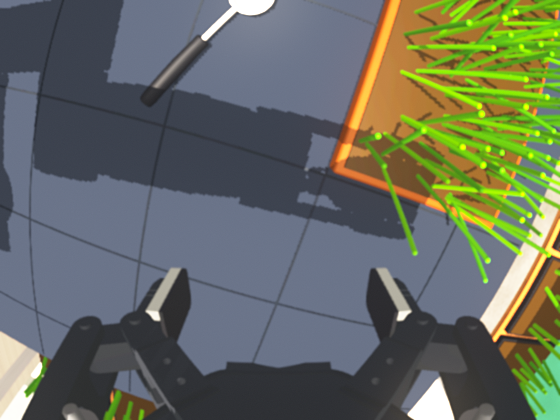

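The top view shows the docks: blue at (138,188), green at (195,185) and yellow at (253,182), with the black-capped empty standing in yellow. The tray is at (170,272).

| Candidate | Position (px) | Reading |
|---|---|---|
| Blue round cap | (371,256) | Bottle to move |
| Blue square lid | (292,260) | Tub, leave |
| Green round cap | (329,192) | Bottle to move |
| Green square lid | (457,259) | Tub, leave |
| Yellow round cap | (398,178) | Bottle to move |
| Pink (346,140), red (392,138), purple (444,167) | as listed | Look-alikes, leave |

Next I'll measure these and confirm them in an enlarged crop.

```bash
cat > h.py <<'E'
import numpy as np, cv2
from scipy.spatial.transform import Rotation as R
from bench import get_obs, camera
def Rq(q): return R.from_quat([q[1],q[2],q[3],q[0]])
def ray(c,u,v):
    f=210/np.tan(np.radians(c["vfov"]/2))
    d=np.array([(u-c["cx"])/f,(v-c["cy"])/f,1.]); return c["eye"],Rq(c["orientation"]).apply(d/np.linalg.norm(d))
def plane(c,u,v,z):
    e,d=ray(c,u,v); return e+d*(z-e[2])/d[2]
def proj(c,p):
    f=210/np.tan(np.radians(c["vfov"]/2))
    q=Rq(c["orientation"]).inv().apply(np.asarray(p)-c["eye"]); return q[:2]/q[2]*f+[c["cx"],c["cy"]]
HS={"blue":(95,125,120),"yellow":(20,33,140),"green":(45,80,120),"red":(0,6,150),"brown":(7,17,120)}
def blobs(c,col,mn=60,smin=120):
    h=cv2.cvtColor(c["color"],cv2.COLOR_RGB2HSV)
    if col=="black": m=cv2.inRange(h,(0,0,0),(180,120,38))
    elif col=="pink": m=cv2.inRange(h,(160,60,120),(179,160,255))
    elif col=="purple": m=cv2.inRange(h,(130,90,60),(158,255,255))
    else: m=cv2.inRange(h,(HS[col][0],smin,80),(HS[col][1],255,255))
    n,l,s,ce=cv2.connectedComponentsWithStats(m)
    return [(s[i].tolist(),ce[i].round(1).tolist()) for i in range(1,n) if s[i,4]>=mn]
E
python3 - <<'E'
from h import *
t=camera("top"); s=camera("side")
for n,c in (("top",t),("side",s)):
    for col in ["blue","yellow","green","red","pink","purple","brown"]:
        print(n,col,[b for b in blobs(c,col) if 110<b[1][1]<390])
im=t["color"][110:290,270:490,::-1]
a=cv2.resize(im,None,fx=3.5,fy=3.3,interpolation=cv2.INTER_CUBIC); cv2.imwrite("pics/crop1.png",a)
E
```

```text
top blue [([260, 117, 54, 20, 255], [286.8, 127.0]), ([118, 169, 40, 39, 1212], [137.3, 187.8]), ([273, 241, 37, 37, 768], [291.1, 259.1]), ([366, 247, 19, 18, 277], [374.8, 255.3])]
top yellow [([233, 158, 39, 43, 652], [252.9, 181.9]), ([391, 166, 21, 20, 311], [401.4, 175.9]), ([380, 173, 20, 22, 72], [386.5, 187.0])]
top green [([175, 165, 40, 39, 1192], [194.5, 184.4]), ([321, 182, 19, 18, 268], [330.1, 190.5]), ([440, 243, 33, 31, 795], [456.0, 258.4])]
top red [([377, 125, 30, 31, 664], [391.6, 139.7])]
top pink [([332, 127, 28, 32, 377], [343.2, 146.7])]
top purple [([424, 154, 37, 31, 806], [442.2, 168.7])]
top brown [([129, 233, 81, 79, 3091], [166.7, 269.9])]
side blue [([325, 147, 15, 12, 158], [331.6, 152.6]), ([0, 180, 102, 61, 2705], [45.3, 210.9]), ([308, 185, 34, 25, 543], [325.2, 197.3]), ([176, 298, 51, 44, 1794], [201.0, 318.9])]
side yellow [([266, 135, 15, 10, 98], [273.2, 140.3]), ([215, 221, 43, 28, 470], [237.0, 237.3])]
side green [([119, 77, 107, 106, 4244], [169.9, 128.2]), ([332, 131, 21, 13, 222], [341.8, 136.3]), ([263, 159, 16, 12, 161], [270.3, 164.1]), ([200, 254, 44, 35, 1241], [221.8, 271.0])]
side red [([232, 131, 20, 46, 538], [243.3, 150.4])]
side pink [([220, 143, 25, 53, 672], [231.1, 171.1])]
side purple [([265, 118, 18, 25, 220], [273.9, 126.1])]
side brown [([308, 94, 119, 41, 1963], [367.1, 120.2]), ([98, 124, 138, 77, 2868], [170.9, 173.5]), ([261, 266, 107, 89, 6364], [315.5, 309.0])]
```

View pics/crop1.png

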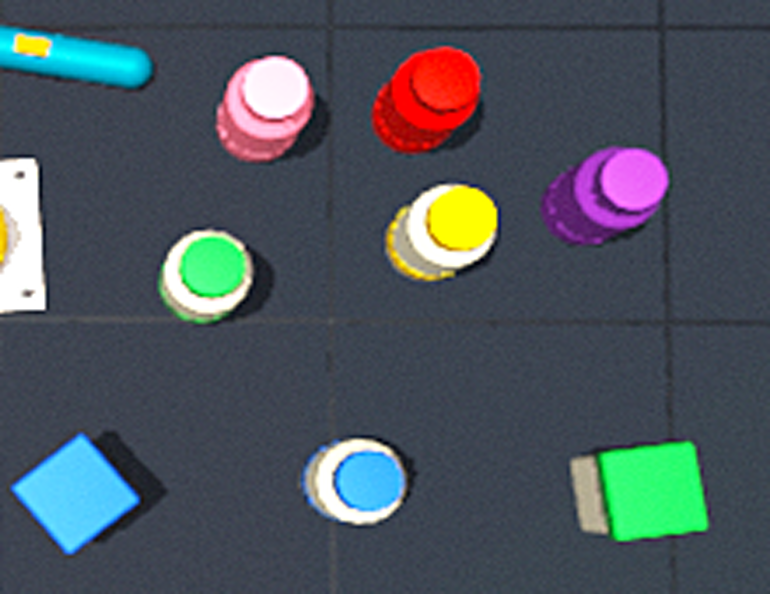

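The crop confirms it: the white-bodied bottles have round blue, green and yellow caps, the square lids are tubs, and the all-pink, red and purple ones are look-alikes.

```bash
python3 - <<'E'
from h import *
t=camera("top"); s=camera("side")
def tri(a,b):
    A=np.zeros((3,3));bb=np.zeros(3)
    for c,p in((t,a),(s,b)):
        e,d=ray(c,*p); M=np.eye(3)-np.outer(d,d); A+=M;bb+=M@e
    return np.linalg.solve(A,bb).round(4)
for n,a,b in [("blue",(374.8,255.3),(331.6,152.6)),("yellow",(401.4,175.9),(273.2,140.3)),("green",(330.1,190.5),(270.3,164.1)),("tubB",(291.1,259.1),(325.2,197.3)),("tubG",(456,258.4),(341.8,136.3))]:
    print(n,plane(t,*a,.107 if n[0]!='t' else .075).round(4),plane(s,*b,.099 if n[0]!='t' else .07).round(4),tri(a,b))
for n,a in (("red",(398,135)),("pink",(348,135)),("purple",(450.5,162))): print(n,plane(t,*a,.107).round(4))
# docks: bbox centre
h=cv2.cvtColor(t["color"],cv2.COLOR_RGB2HSV)
for n,a,b in (("dB",(118+19.5,169+19),(201,318.9)),("dG",(194.5,184.4),(221.8,271)),("dY",(252.9,181.9),(237,237.3))): print(n,plane(t,*a,.024).round(4),plane(s,*b,.022).round(4))
# black cap
for c,(x,y,w,hh),n in((t,(238,162,30,32),"t"),(s,(222,180,34,30),"s")):
    H=cv2.cvtColor(c["color"],cv2.COLOR_RGB2HSV)[y:y+hh,x:x+w]
    m=(H[:,:,2]<70)&(H[:,:,1]<140); nn,l,st,ce=cv2.connectedComponentsWithStats(m.astype(np.uint8)); i=1+np.argmax(st[1:,4]); p=ce[i]+[x,y]; print(n,st[i],p,plane(c,*p,.118 if n=="t" else .112))
m=cv2.inRange(h,(4,120,60),(17,255,255))[225:320,120:215]
cs,_=cv2.findContours(m,0,2); k=max(cs,key=cv2.contourArea)+[120,225]
box=cv2.boxPoints(cv2.minAreaRect(k)); print(box.tolist()); P=np.array([plane(t,*b,.028) for b in box]);print(P.round(3),P.mean(0).round(4))
E
```

```text
blue [ 0.4692 -0.2049  0.107 ] [ 0.4708 -0.2096  0.099 ] [ 0.4698 -0.2058  0.1008]
yellow [ 0.6194 -0.2562  0.107 ] [ 0.6183 -0.2486  0.099 ] [ 0.6212 -0.259   0.0943]
green [ 0.5908 -0.1215  0.107 ] [ 0.5931 -0.1231  0.099 ] [ 0.5923 -0.122   0.0996]
tubB [ 0.4606 -0.0484  0.075 ] [ 0.4605 -0.0565  0.07  ] [ 0.4601 -0.0485  0.0747]
tubG [ 0.4645 -0.3657  0.075 ] [ 0.4665 -0.375   0.07  ] [ 0.4651 -0.366   0.0739]
red [ 0.6981 -0.2507  0.107 ]
pink [ 0.6978 -0.1557  0.107 ]
purple [ 0.6464 -0.3491  0.107 ]
dB [0.6045 0.2708 0.024 ] [0.6042 0.2785 0.022 ]
dG [0.6126 0.1523 0.024 ] [0.6116 0.1592 0.022 ]
dY [0.6184 0.0314 0.024 ] [0.6171 0.0539 0.022 ]
t [ 9  5 11  6 13] [252.38461538 168.30769231] [0.63083968 0.02558393 0.118     ]
s [  7   6  19  14 225] [237.88444444 192.51111111] [0.61670315 0.03239996 0.112     ]
[[128.26365661621094, 300.6022033691406], [139.3151397705078, 231.53042602539062], [209.59596252441406, 242.77536010742188], [198.5444793701172, 311.8471374511719]]
[[0.374 0.281 0.028]
 [0.514 0.263 0.028]
 [0.492 0.118 0.028]
 [0.353 0.138 0.028]] [0.4332 0.1999 0.028 ]
```

```bash
python3 -m inch '[{"delta_pos":[0,0,0],"rotation":[0,0,0.105]},{"delta_pos":[0,0,0],"rotation":[0,0,0.105]},{"delta_pos":[0,0,0],"rotation":[0,0,0.1]}]' 7.5
python3 - <<'E'
from h import *
t=camera("top")
print(proj(t,[.618,.0315,.120]))
cv2.imwrite("pics/crop2.png",cv2.resize(t["color"][150:215,220:290,::-1],None,fx=8,fy=8,interpolation=cv2.INTER_NEAREST))
E
```

```text
time_s: 0.65
eef_pos: [0.1753, -0.5476, 0.2313]
eef_rot: [-0.0, 1.0, -0.002, -0.0]
wrist_force: [0.3, 0.2, -0.5]
opening: 0.874
[249.07831728 174.87310489]
```

View pics/crop2.png

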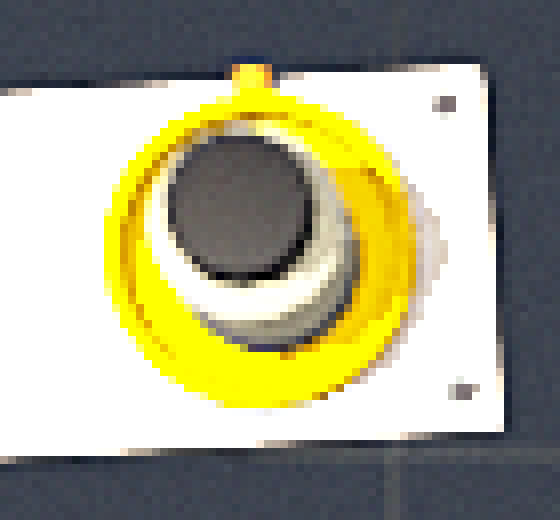

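The crop shows the black cap centred at about (250,175.6), standing in the yellow dock. I'm moving above it.

```bash
python3 -m inch '[{"delta_pos":[2.76,-3.6,0],"rotation":[0,0,0]},{"delta_pos":[2.76,-3.6,0],"rotation":[0,0,0]},{"delta_pos":[2.76,-3.6,0],"rotation":[0,0,0]},{"delta_pos":[2.76,-3.6,0],"rotation":[0,0,0]},{"delta_pos":[2.76,-3.6,0],"rotation":[0,0,0]},{"delta_pos":[2.76,-3.6,0],"rotation":[0,0,0]},{"delta_pos":[2.76,-3.6,0],"rotation":[0,0,0]},{"delta_pos":[2.76,-3.6,0],"rotation":[0,0,0]},{"delta_pos":[2.76,-3.6,0],"rotation":[0,0,0]},{"delta_pos":[2.76,-3.6,0],"rotation":[0,0,0]}]'; python3 -m inch '[{"delta_pos":[2.76,-3.6,0],"rotation":[0,0,0]},{"delta_pos":[2.76,-3.6,0],"rotation":[0,0,0]},{"delta_pos":[2.76,-3.6,0],"rotation":[0,0,0]},{"delta_pos":[2.76,-3.6,0],"rotation":[0,0,0]},{"delta_pos":[2.76,-3.6,0],"rotation":[0,0,0]},{"delta_pos":[2.76,-3.6,0],"rotation":[0,0,0]},{"delta_pos":[0,0,0],"rotation":[0,0,0]},{"delta_pos":[0,0,0],"rotation":[0,0,0]}]'
python3 - <<'E'
from h import *
c=camera("wrist"); cv2.imwrite("pics/w1.png",c["color"][:,:,::-1])
E
```

```text
time_s: 1.7
eef_pos: [0.4523, -0.1861, 0.2316]
eef_rot: [0.0, 1.0, 0.001, 0.0]
wrist_force: [1.7, -0.0, -1.2]
opening: 0.878
time_s: 2.5
eef_pos: [0.617, 0.0292, 0.2307]
eef_rot: [0.0, 1.0, 0.002, -0.001]
wrist_force: [-0.3, 0.1, -0.8]
opening: 0.88
```

View pics/w1.png

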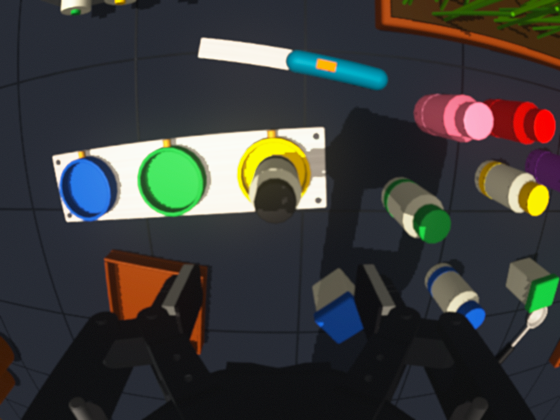

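```bash
cat >> h.py <<'E'
def wpt(c,o,u,v,z):
    f=210/np.tan(np.radians(c["vfov"]/2)); a=np.array([u-c["cx"],v-c["cy"]]); r=np.linalg.norm(a); th=r/f
    d=np.append(a/r*np.sin(th),np.cos(th)); T=c["T_tool_cam"]; Q=Rq(o["eef_rot"])
    e=o["eef_pos"]+Q.apply(T[:3,3]); d=Q.apply(T[:3,:3]@d); return e+d*(z-e[2])/d[2]
E
python3 - <<'E'
from h import *
o=get_obs(); c=camera("wrist")
for n,p,z in (("cap",(275,197),.12),("dB",(87,186),.024),("dG",(171,180),.024),("green",(431,223),.108),("blue",(467,314),.108),("yel",(533,198),.108)): print(n,wpt(c,o,*p,z).round(4))
cv2.imwrite("pics/w1c.png",cv2.resize(c["color"][130:230,225:335,::-1],None,fx=6,fy=6,interpolation=cv2.INTER_NEAREST))
E
```

```text
cap [0.6222 0.0305 0.12  ]
dB [0.6089 0.2681 0.024 ]
dG [0.6139 0.1507 0.024 ]
green [ 0.5938 -0.1175  0.108 ]
blue [ 0.4778 -0.1939  0.108 ]
yel [ 0.6206 -0.2488  0.108 ]
```

View pics/w1c.png

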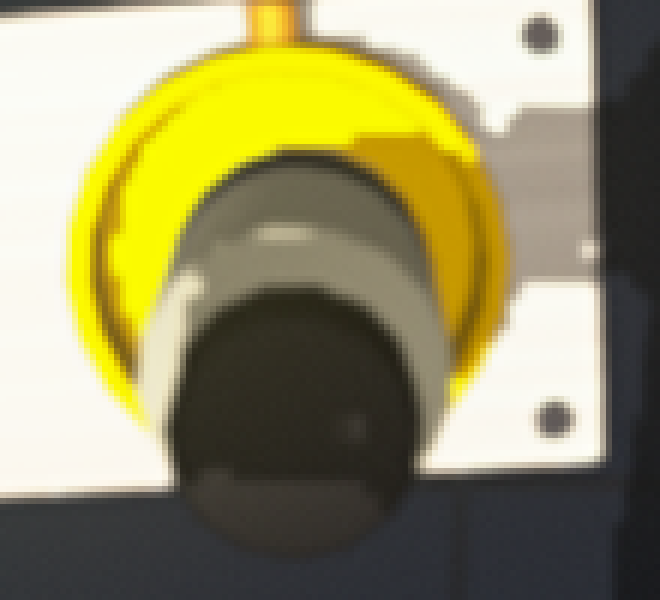

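```bash
python3 -m inch '[{"delta_pos":[0,-0.1,4],"rotation":[0,0,0]},{"delta_pos":[0,0,4],"rotation":[0,0,0]},{"delta_pos":[0,0,4],"rotation":[0,0,0]},{"delta_pos":[0,0,3],"rotation":[0,0,0]},{"delta_pos":[0,0,2.2],"rotation":[0,0,0]},{"delta_pos":[0,0,0],"rotation":[0,0,0]},{"delta_pos":[0,0,0],"rotation":[0,0,0]}]'
python3 - <<'E'
from h import *
s=camera("side"); cv2.imwrite("pics/s1.png",s["color"][:,:,::-1])
E
```

```text
time_s: 3.3
eef_pos: [0.6169, 0.0282, 0.0599]
eef_rot: [0.0, 1.0, -0.001, -0.0]
wrist_force: [0.3, -0.0, -0.5]
opening: 0.877
```

View pics/s1.png

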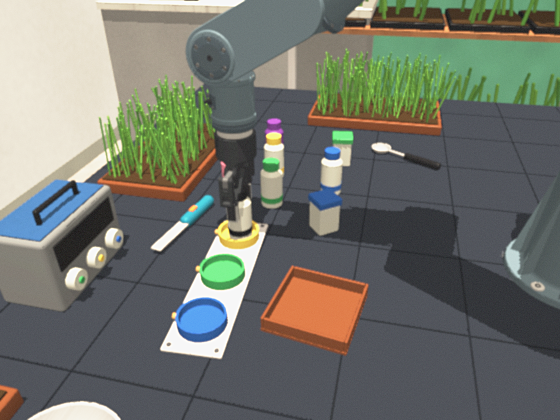

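The fingers straddle the empty's body above the yellow dock rim, with the bottle still upright at (238,215). Closing.

```bash
python3 -m inch '[{"delta_pos":[0,0,0],"rotation":[0,0,0]},{"delta_pos":[0,0,0],"rotation":[0,0,0]},{"delta_pos":[0,0,0],"rotation":[0,0,0]},{"delta_pos":[0,0,0],"rotation":[0,0,0]},{"delta_pos":[0,0,0],"rotation":[0,0,0]},{"delta_pos":[0,0,0],"rotation":[0,0,0]},{"delta_pos":[0,0,0],"rotation":[0,0,0]},{"delta_pos":[0,0,0],"rotation":[0,0,0]}]' 0
```

```text
time_s: 4.15
eef_pos: [0.6185, 0.0292, 0.0615]
eef_rot: [0.0, 1.0, 0.0, 0.002]
wrist_force: [-0.0, 0.1, 5.6]
opening: 0.546
```

```bash
python3 -m inch '[{"delta_pos":[0,0,-1],"rotation":[0,0,0]},{"delta_pos":[0,0,-2.5],"rotation":[0,0,0]},{"delta_pos":[0,0,-3.5],"rotation":[0,0,0]},{"delta_pos":[0,0,-3],"rotation":[0,0,0]},{"delta_pos":[-2,-1.8,0],"rotation":[0,0,0]},{"delta_pos":[-3.2,-3,0],"rotation":[0,0,0]},{"delta_pos":[-3.3,-3.1,0],"rotation":[0,0,0]},{"delta_pos":[-3.3,-3.1,0],"rotation":[0,0,0]},{"delta_pos":[-3.3,-3,0],"rotation":[0,0,0]},{"delta_pos":[-2.2,-2,0],"rotation":[0,0,0]}]'
python3 -m inch '[{"delta_pos":[-1,-1,0],"rotation":[0,0,0]},{"delta_pos":[0,0,0],"rotation":[0,0,0]},{"delta_pos":[0,0,0],"rotation":[0,0,0]},{"delta_pos":[0,0,0],"rotation":[0,0,0]}]'
python3 - <<'E'
from h import *
s=camera("side"); cv2.imwrite("pics/s2.png",s["color"][:,:,::-1])
E
```

```text
time_s: 5.15
eef_pos: [0.4417, 0.1909, 0.1598]
eef_rot: [-0.0, 1.0, 0.0, -0.0]
wrist_force: [0.3, 1.2, -0.8]
opening: 0.544
time_s: 5.55
eef_pos: [0.4353, 0.1985, 0.1596]
eef_rot: [0.0, 1.0, -0.001, 0.0]
wrist_force: [-1.1, 0.2, -0.9]
opening: 0.543
```

View pics/s2.png

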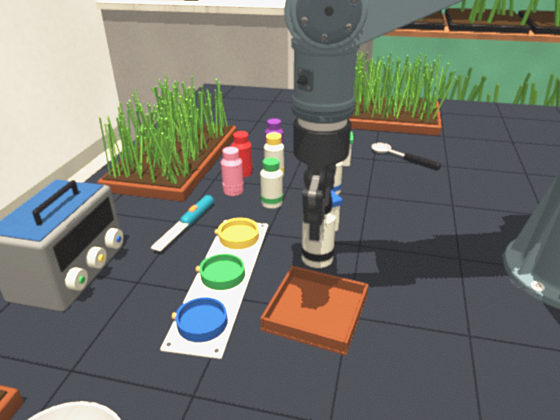

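The empty hangs upright in the gripper over the tray, which sits at (315,308).

```bash
python3 -m inch '[{"delta_pos":[0,0,2],"rotation":[0,0,0]},{"delta_pos":[0,0,3.5],"rotation":[0,0,0]},{"delta_pos":[0,0,2.5],"rotation":[0,0,0]},{"delta_pos":[0,0,1.3],"rotation":[0,0,0]},{"delta_pos":[0,0,0.7],"rotation":[0,0,0]},{"delta_pos":[0,0,0.2],"rotation":[0,0,0]},{"delta_pos":[0,0,0],"rotation":[0,0,0]},{"delta_pos":[0,0,0],"rotation":[0,0,0]}]'
python3 -m inch '[{"delta_pos":[0,0,0.2],"rotation":[0,0,0]},{"delta_pos":[0,0,0],"rotation":[0,0,0]}]'
python3 -m inch '[{"delta_pos":[0,0,0.2],"rotation":[0,0,0]},{"delta_pos":[0,0,0],"rotation":[0,0,0]}]'
```

```text
time_s: 6.4
eef_pos: [0.4351, 0.1995, 0.0584]
eef_rot: [-0.0, 1.0, -0.0, 0.001]
wrist_force: [-0.6, -0.8, -0.6]
opening: 0.55
time_s: 6.6
eef_pos: [0.4343, 0.1994, 0.0557]
eef_rot: [-0.0, 1.0, 0.0, 0.0]
wrist_force: [-1.4, -0.0, -1.6]
opening: 0.544
time_s: 6.8
eef_pos: [0.435, 0.1995, 0.0544]
eef_rot: [-0.0, 1.0, -0.0, 0.001]
wrist_force: [-1.8, -0.3, 8.8]
opening: 0.548
```

```bash
python3 -m inch '[{"delta_pos":[0,0,0],"rotation":[0,0,0]},{"delta_pos":[0,0,0],"rotation":[0,0,0]},{"delta_pos":[0,0,0],"rotation":[0,0,0]},{"delta_pos":[0,0,0],"rotation":[0,0,0]},{"delta_pos":[0,0,0],"rotation":[0,0,0]},{"delta_pos":[0,0,0],"rotation":[0,0,0]}]' 7
python3 -m inch '[{"delta_pos":[0,0,-1],"rotation":[0,0,0]},{"delta_pos":[0,0,-3],"rotation":[0,0,0]},{"delta_pos":[0,0,-4.5],"rotation":[0,0,0]},{"delta_pos":[0,0,-4.5],"rotation":[0,0,0]},{"delta_pos":[0,0,-4],"rotation":[0,0,0]},{"delta_pos":[0,0,0],"rotation":[0,0,0]}]'
python3 - <<'E'
from h import *
o=get_obs();print(o["eef_pos"])
s=camera("side"); cv2.imwrite("pics/s3.png",s["color"][:,:,::-1])
c=camera("top"); cv2.imwrite("pics/t3.png",c["color"][:,:,::-1])
E
```

```text
time_s: 7.4
eef_pos: [0.434, 0.1993, 0.0532]
eef_rot: [0.0, 1.0, -0.0, -0.0]
wrist_force: [0.7, 0.7, -0.1]
opening: 0.826
time_s: 8.0
eef_pos: [0.4377, 0.2001, 0.2305]
eef_rot: [-0.001, 1.0, 0.0, 0.006]
wrist_force: [-0.0, 0.3, 0.3]
opening: 0.818
[0.43774198 0.20011103 0.23054996]
```

View pics/s3.png

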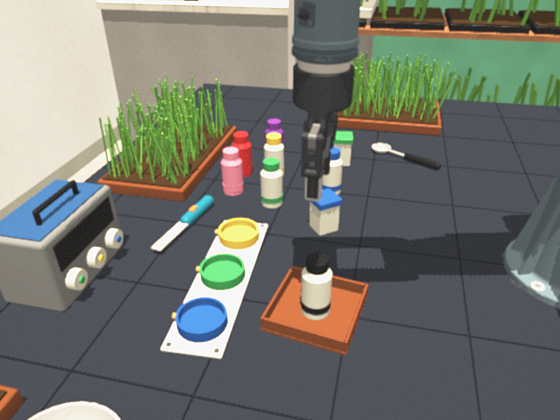

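View pics/t3.png

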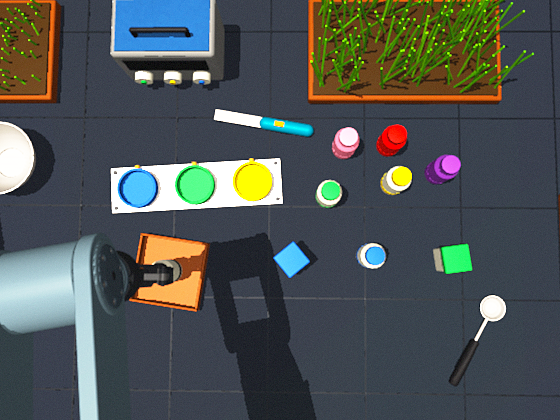

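The empty stands upright in the brown tray at (316,290) in the side view. The emptied yellow dock is at (253,182) in the top view. Next is the blue bottle.

```bash
python3 -m inch '[{"delta_pos":[0.35,4.05,0],"rotation":[0,0,0]},{"delta_pos":[0.35,4.05,0],"rotation":[0,0,0]},{"delta_pos":[0.35,4.05,0],"rotation":[0,0,0]},{"delta_pos":[0.35,4.05,0],"rotation":[0,0,0]},{"delta_pos":[0.35,4.05,0],"rotation":[0,0,0]},{"delta_pos":[0.35,4.05,0],"rotation":[0,0,0]},{"delta_pos":[0.35,4.05,0],"rotation":[0,0,0]},{"delta_pos":[0.35,4.05,0],"rotation":[0,0,0]},{"delta_pos":[0.35,4.05,0],"rotation":[0,0,0]},{"delta_pos":[0.35,4.05,0],"rotation":[0,0,0]}]' 7.5
python3 -m inch '[{"delta_pos":[0,0,0],"rotation":[0,0,0]},{"delta_pos":[0,0,0],"rotation":[0,0,0]},{"delta_pos":[0,0,0],"rotation":[0,0,0]}]'
python3 - <<'E'
from h import *
o=get_obs(); c=camera("wrist"); cv2.imwrite("pics/w4.png",c["color"][:,:,::-1])
for b in blobs(c,"blue",40):
    x,y,w,h,a=b[0]; p=(x+w/2,y+h-w/2); print(b,p,wpt(c,o,*p,.108).round(4))
E
```

```text
time_s: 9.1
eef_pos: [0.4679, -0.2067, 0.2215]
eef_rot: [-0.001, 1.0, -0.0, -0.001]
wrist_force: [1.1, -0.1, 0.2]
opening: 0.879
time_s: 9.4
eef_pos: [0.4683, -0.2044, 0.2221]
eef_rot: [-0.001, 1.0, 0.0, -0.001]
wrist_force: [0.1, -0.9, 0.0]
opening: 0.879
([258, 155, 40, 14, 62], [275.2, 159.3]) (278.0, 149.0) [ 0.5127 -0.2044  0.108 ]
([94, 165, 65, 70, 2537], [125.1, 199.3]) (126.5, 202.5) [ 0.4681 -0.0685  0.108 ]
([259, 178, 41, 45, 1485], [278.6, 200.5]) (279.5, 202.5) [ 0.4679 -0.2057  0.108 ]
```

View pics/w4.png

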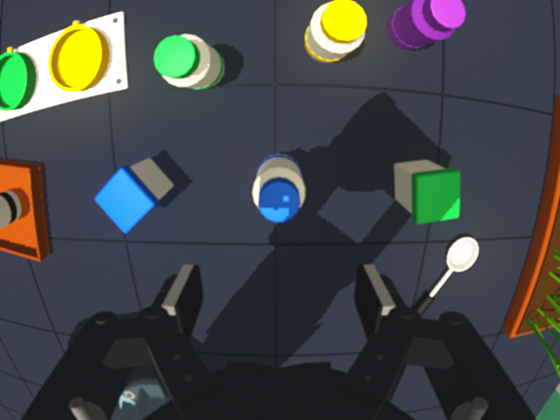

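The round blue cap at (279,202) is centred between the jaws, and the square tub is well clear at (127,200). Descending to grasp.

```bash
python3 -m inch '[{"delta_pos":[0.05,0.1,4],"rotation":[0,0,0]},{"delta_pos":[0,0,4],"rotation":[0,0,0]},{"delta_pos":[0,0,4],"rotation":[0,0,0]},{"delta_pos":[0,0,3],"rotation":[0,0,0]},{"delta_pos":[0,0,2.3],"rotation":[0,0,0]},{"delta_pos":[0,0,0],"rotation":[0,0,0]},{"delta_pos":[0,0,0],"rotation":[0,0,0]}]'
python3 -m inch '[{"delta_pos":[0,0,0],"rotation":[0,0,0]},{"delta_pos":[0,0,0],"rotation":[0,0,0]},{"delta_pos":[0,0,0],"rotation":[0,0,0]},{"delta_pos":[0,0,0],"rotation":[0,0,0]},{"delta_pos":[0,0,0],"rotation":[0,0,0]},{"delta_pos":[0,0,0],"rotation":[0,0,0]},{"delta_pos":[0,0,0],"rotation":[0,0,0]},{"delta_pos":[0,0,0],"rotation":[0,0,0]}]' 0
python3 -c "
from bench import get_obs
for i in range(1):print(get_obs()['eef_pos'])"
```

```text
time_s: 10.15
eef_pos: [0.4696, -0.2058, 0.0506]
eef_rot: [-0.0, 1.0, 0.001, -0.0]
wrist_force: [-0.6, -0.1, 0.4]
opening: 0.875
time_s: 10.95
eef_pos: [0.4708, -0.207, 0.0524]
eef_rot: [0.001, 1.0, -0.0, 0.001]
wrist_force: [-0.5, 2.3, 5.9]
opening: 0.546
[ 0.47076601 -0.20704852  0.05236426]
```

```bash
python3 -m inch '[{"delta_pos":[0,0,-1],"rotation":[0,0,0]},{"delta_pos":[0,0,-2.5],"rotation":[0,0,0]},{"delta_pos":[0,0,-4],"rotation":[0,0,0]},{"delta_pos":[0,0,-4],"rotation":[0,0,0]},{"delta_pos":[0,0,-2.5],"rotation":[0,0,0]},{"delta_pos":[0.5,-1.5,0],"rotation":[0,0,0]},{"delta_pos":[0.9,-3,0],"rotation":[0,0,0]},{"delta_pos":[1.2,-4.3,0],"rotation":[0,0,0]},{"delta_pos":[1.2,-4.3,0],"rotation":[0,0,0]},{"delta_pos":[1.2,-4.3,0],"rotation":[0,0,0]}]'
python3 -m inch '[{"delta_pos":[1.2,-4.3,0],"rotation":[0,0,0]},{"delta_pos":[1.2,-4.3,0],"rotation":[0,0,0]},{"delta_pos":[1.2,-4.3,0],"rotation":[0,0,0]},{"delta_pos":[1.2,-4.3,0],"rotation":[0,0,0]},{"delta_pos":[1.2,-4.3,0],"rotation":[0,0,0]},{"delta_pos":[1.2,-4.2,0],"rotation":[0,0,0]},{"delta_pos":[0.9,-3,0],"rotation":[0,0,0]},{"delta_pos":[0.5,-1.5,0],"rotation":[0,0,0]},{"delta_pos":[0,0,0],"rotation":[0,0,0]},{"delta_pos":[0,0,0],"rotation":[0,0,0]}]'
python3 - <<'E'
from h import *
print(get_obs()["eef_pos"])
s=camera("side"); cv2.imwrite("pics/s5.png",s["color"][:,:,::-1])
E
```

```text
time_s: 11.95
eef_pos: [0.5197, -0.0313, 0.1914]
eef_rot: [0.0, 1.0, -0.001, 0.001]
wrist_force: [0.6, -0.8, -1.9]
opening: 0.547
time_s: 12.95
eef_pos: [0.6053, 0.2691, 0.1906]
eef_rot: [0.0, 1.0, 0.0, -0.0]
wrist_force: [-0.0, 0.3, -2.7]
opening: 0.545
[0.60526597 0.26905831 0.19060795]
```

View pics/s5.png

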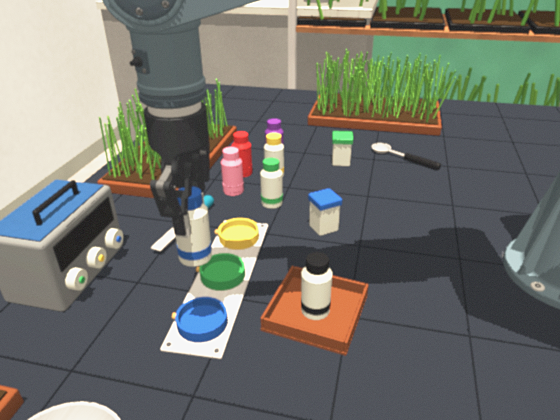

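The blue bottle hangs upright at (193,235), with the blue dock below it at (202,319). The empty is still standing. Lowering.

```bash
python3 -m inch '[{"delta_pos":[0,0,2],"rotation":[0,0,0]},{"delta_pos":[0,-0.1,4],"rotation":[0,0,0]},{"delta_pos":[0,0,3],"rotation":[0,0,0]},{"delta_pos":[0,0,1.8],"rotation":[0,0,0]},{"delta_pos":[0,0,1],"rotation":[0,0,0]},{"delta_pos":[0,0,0.4],"rotation":[0,0,0]},{"delta_pos":[0,0,0],"rotation":[0,0,0]},{"delta_pos":[0,0,0],"rotation":[0,0,0]}]'
python3 -m inch '[{"delta_pos":[0,0,0.2],"rotation":[0,0,0]},{"delta_pos":[0,0,0],"rotation":[0,0,0]}]'
python3 -m inch '[{"delta_pos":[0,0,0.2],"rotation":[0,0,0]},{"delta_pos":[0,0,0],"rotation":[0,0,0]}]'
```

```text
time_s: 13.8
eef_pos: [0.6066, 0.2703, 0.0699]
eef_rot: [-0.0, 1.0, -0.0, 0.001]
wrist_force: [-0.6, 0.5, -1.9]
opening: 0.546
time_s: 14.0
eef_pos: [0.6059, 0.2704, 0.067]
eef_rot: [-0.0, 1.0, -0.0, 0.001]
wrist_force: [-0.3, -0.2, -1.3]
opening: 0.546
time_s: 14.2
eef_pos: [0.6059, 0.2704, 0.0646]
eef_rot: [-0.0, 1.0, -0.0, 0.0]
wrist_force: [0.2, -0.6, -2.4]
opening: 0.541
```

```bash
python3 -m inch '[{"delta_pos":[0,0,0.15],"rotation":[0,0,0]},{"delta_pos":[0,0,0],"rotation":[0,0,0]}]'
python3 -m inch '[{"delta_pos":[0,0,0.1],"rotation":[0,0,0]},{"delta_pos":[0,0,0],"rotation":[0,0,0]}]'
```

```text
time_s: 14.4
eef_pos: [0.6064, 0.2705, 0.0644]
eef_rot: [-0.0, 1.0, -0.0, 0.001]
wrist_force: [-1.6, 0.1, 6.5]
opening: 0.542
time_s: 14.6
eef_pos: [0.6067, 0.2706, 0.0644]
eef_rot: [-0.0, 1.0, 0.0, 0.001]
wrist_force: [-3.9, -1.0, 12.2]
opening: 0.544
```

```bash
python3 -m inch '[{"delta_pos":[0,0,0],"rotation":[0,0,0]},{"delta_pos":[0,0,0],"rotation":[0,0,0]},{"delta_pos":[0,0,0],"rotation":[0,0,0]},{"delta_pos":[0,0,0],"rotation":[0,0,0]},{"delta_pos":[0,0,0],"rotation":[0,0,0]},{"delta_pos":[0,0,0],"rotation":[0,0,0]}]' 7
python3 -m inch '[{"delta_pos":[0,0,-1],"rotation":[0,0,0]},{"delta_pos":[0,0,-3],"rotation":[0,0,0]},{"delta_pos":[0,0,-4.5],"rotation":[0,0,0]},{"delta_pos":[0,0,-4.5],"rotation":[0,0,0]},{"delta_pos":[0,0,-3.5],"rotation":[0,0,0]},{"delta_pos":[0,0,0],"rotation":[0,0,0]},{"delta_pos":[0,0,0],"rotation":[0,0,0]}]'
python3 - <<'E'
from h import *
o=get_obs();print(o["eef_pos"])
s=camera("side"); cv2.imwrite("pics/s6.png",s["color"][:,:,::-1])
c=camera("top"); cv2.imwrite("pics/t6.png",c["color"][:,:,::-1])
for p in blobs(c,"yellow"): print(p, plane(c,*p[1],.107))
E
```

```text
time_s: 15.2
eef_pos: [0.6055, 0.2703, 0.0616]
eef_rot: [0.0, 1.0, -0.0, -0.0]
wrist_force: [0.3, -0.2, -0.4]
opening: 0.819
time_s: 15.9
eef_pos: [0.6062, 0.2705, 0.2289]
eef_rot: [-0.0, 1.0, -0.0, 0.002]
wrist_force: [-0.1, -0.5, -1.2]
opening: 0.821
[0.60623627 0.27047102 0.22890634]
([233, 158, 39, 43, 1234], [251.9, 180.8]) [0.60866773 0.02705166 0.107     ]
([392, 166, 20, 20, 309], [401.4, 176.0]) [ 0.6191826  -0.25623225  0.107     ]
([380, 173, 20, 22, 65], [386.4, 187.0]) [ 0.598056   -0.22774958  0.107     ]
([138, 236, 64, 70, 2290], [169.2, 272.8]) [0.43340625 0.18062018 0.107     ]
```

View pics/s6.png

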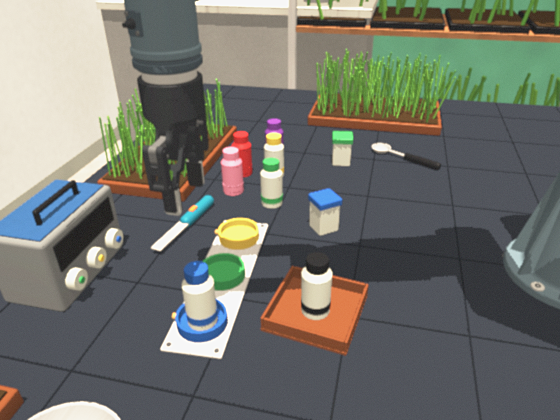

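The blue bottle stands upright in the blue dock at (200,300). Next I'll move above the yellow bottle.

```bash
python3 -m inch '[{"delta_pos":[0.1,4.38,0],"rotation":[0,0,0]},{"delta_pos":[0.1,4.38,0],"rotation":[0,0,0]},{"delta_pos":[0.1,4.38,0],"rotation":[0,0,0]},{"delta_pos":[0.1,4.38,0],"rotation":[0,0,0]},{"delta_pos":[0.1,4.38,0],"rotation":[0,0,0]},{"delta_pos":[0.1,4.38,0],"rotation":[0,0,0]},{"delta_pos":[0.1,4.38,0],"rotation":[0,0,0]},{"delta_pos":[0.1,4.38,0],"rotation":[0,0,0]},{"delta_pos":[0.1,4.38,0],"rotation":[0,0,0]},{"delta_pos":[0.1,4.38,0],"rotation":[0,0,0]}]' 7
python3 -m inch '[{"delta_pos":[0.1,4.38,0],"rotation":[0,0,0]},{"delta_pos":[0.1,4.38,0],"rotation":[0,0,0]},{"delta_pos":[0,0,0],"rotation":[0,0,0]},{"delta_pos":[0,0,0],"rotation":[0,0,0]},{"delta_pos":[0,0,0],"rotation":[0,0,0]}]'
python3 - <<'E'
from h import *
o=get_obs(); print(o["eef_pos"]); c=camera("wrist"); cv2.imwrite("pics/w7.png",c["color"][:,:,::-1])
for b in blobs(c,"yellow",100):
    x,y,w,h,a=b[0]; p=(x+w/2,y+h-w/2); print(b,p,wpt(c,o,*p,.108).round(4))
E
```

```text
time_s: 17.0
eef_pos: [0.6143, -0.1691, 0.2247]
eef_rot: [-0.001, 1.0, -0.0, -0.002]
wrist_force: [1.2, 0.5, -0.0]
opening: 0.821
time_s: 17.5
eef_pos: [0.6169, -0.2541, 0.2253]
eef_rot: [-0.001, 1.0, 0.0, -0.001]
wrist_force: [-0.1, 0.2, 0.2]
opening: 0.823
[ 0.61692681 -0.25410082  0.22530351]
([33, 143, 53, 69, 2588], [59.1, 178.1]) (59.5, 185.5) [ 0.6336 -0.0405  0.108 ]
([258, 152, 44, 20, 150], [278.6, 158.0]) (280.0, 150.0) [ 0.66   -0.2557  0.108 ]
([261, 174, 41, 45, 1523], [280.8, 196.5]) (281.5, 198.5) [ 0.619 -0.257  0.108]
([508, 314, 27, 37, 124], [520.4, 334.0]) (521.5, 337.5) [ 0.4224 -0.5898  0.108 ]
```

View pics/w7.png

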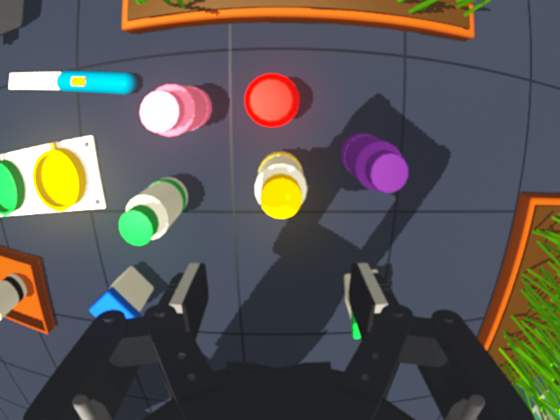

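The yellow cap, at (281,198) on a white-bodied bottle, is centred between the jaws. Red at (271,100) and purple at (388,170) are clear of the fingers.

```bash
python3 -m inch '[{"delta_pos":[0.2,0.2,4],"rotation":[0,0,0]},{"delta_pos":[0,0,4],"rotation":[0,0,0]},{"delta_pos":[0,0,4],"rotation":[0,0,0]},{"delta_pos":[0,0,3],"rotation":[0,0,0]},{"delta_pos":[0,0,2.5],"rotation":[0,0,0]},{"delta_pos":[0,0,0],"rotation":[0,0,0]},{"delta_pos":[0,0,0],"rotation":[0,0,0]}]'
python3 -m inch '[{"delta_pos":[0,0,0],"rotation":[0,0,0]},{"delta_pos":[0,0,0],"rotation":[0,0,0]},{"delta_pos":[0,0,0],"rotation":[0,0,0]},{"delta_pos":[0,0,0],"rotation":[0,0,0]},{"delta_pos":[0,0,0],"rotation":[0,0,0]},{"delta_pos":[0,0,0],"rotation":[0,0,0]},{"delta_pos":[0,0,0],"rotation":[0,0,0]},{"delta_pos":[0,0,0],"rotation":[0,0,0]}]' 0
```

```text
time_s: 18.25
eef_pos: [0.6197, -0.2561, 0.052]
eef_rot: [-0.0, 1.0, 0.001, -0.0]
wrist_force: [0.5, -0.4, 0.2]
opening: 0.822
time_s: 19.05
eef_pos: [0.6211, -0.2576, 0.0547]
eef_rot: [0.001, 1.0, -0.0, 0.002]
wrist_force: [0.0, 1.8, 6.3]
opening: 0.549
```

```bash
python3 -m inch '[{"delta_pos":[0,0,-1],"rotation":[0,0,0]},{"delta_pos":[0,0,-2.5],"rotation":[0,0,0]},{"delta_pos":[0,0,-4],"rotation":[0,0,0]},{"delta_pos":[0,0,-4],"rotation":[0,0,0]},{"delta_pos":[0,0,-2.5],"rotation":[0,0,0]},{"delta_pos":[0,0,0],"rotation":[0,0,0]}]'
python3 -m inch '[{"delta_pos":[0,-1.5,0],"rotation":[0,0,0]},{"delta_pos":[0,-3,0],"rotation":[0,0,0]},{"delta_pos":[0,-4.3,0],"rotation":[0,0,0]},{"delta_pos":[0,-4.3,0],"rotation":[0,0,0]},{"delta_pos":[0,-4.3,0],"rotation":[0,0,0]},{"delta_pos":[0,-4.3,0],"rotation":[0,0,0]},{"delta_pos":[0,-3.5,0],"rotation":[0,0,0]},{"delta_pos":[-0.1,-2.3,0],"rotation":[0,0,0]},{"delta_pos":[-0.1,-1.2,0],"rotation":[0,0,0]},{"delta_pos":[0,0,0],"rotation":[0,0,0]}]'
python3 -m inch '[{"delta_pos":[0,0,0],"rotation":[0,0,0]}]'
python3 - <<'E'
from h import *
print(get_obs()["eef_pos"])
s=camera("side"); cv2.imwrite("pics/s8.png",s["color"][:,:,::-1])
E
```

```text
time_s: 19.65
eef_pos: [0.622, -0.259, 0.1983]
eef_rot: [0.003, 1.0, -0.0, 0.004]
wrist_force: [-0.2, -0.7, -1.8]
opening: 0.541
time_s: 20.65
eef_pos: [0.6161, 0.0317, 0.19]
eef_rot: [-0.0, 1.0, 0.001, -0.002]
wrist_force: [-1.4, 0.3, -2.7]
opening: 0.542
time_s: 20.75
eef_pos: [0.617, 0.0292, 0.1908]
eef_rot: [0.0, 1.0, -0.0, -0.001]
wrist_force: [1.2, -0.3, -1.8]
opening: 0.54
[0.61699053 0.02920643 0.19083395]
```

View pics/s8.png

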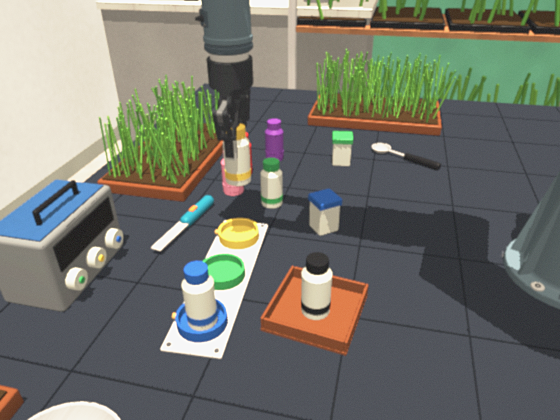

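The yellow bottle hangs upright above the yellow dock, and the other bottles are undisturbed. Lowering.

```bash
python3 -m inch '[{"delta_pos":[0.1,-0.1,2],"rotation":[0,0,0]},{"delta_pos":[0,0,4],"rotation":[0,0,0]},{"delta_pos":[0,0,3],"rotation":[0,0,0]},{"delta_pos":[0,0,1.8],"rotation":[0,0,0]},{"delta_pos":[0,0,1],"rotation":[0,0,0]},{"delta_pos":[0,0,0.3],"rotation":[0,0,0]},{"delta_pos":[0,0,0],"rotation":[0,0,0]},{"delta_pos":[0,0,0],"rotation":[0,0,0]}]'
python3 -m inch '[{"delta_pos":[0,0,0.2],"rotation":[0,0,0]},{"delta_pos":[0,0,0],"rotation":[0,0,0]}]'
python3 -m inch '[{"delta_pos":[0,0,0.2],"rotation":[0,0,0]},{"delta_pos":[0,0,0],"rotation":[0,0,0]}]'
python3 -m inch '[{"delta_pos":[0,0,0.15],"rotation":[0,0,0]},{"delta_pos":[0,0,0],"rotation":[0,0,0]}]'
```

```text
time_s: 21.6
eef_pos: [0.6197, 0.0302, 0.0722]
eef_rot: [0.0, 1.0, -0.0, 0.001]
wrist_force: [0.8, -0.0, -2.0]
opening: 0.54
time_s: 21.8
eef_pos: [0.619, 0.0306, 0.0695]
eef_rot: [0.0, 1.0, -0.0, 0.001]
wrist_force: [0.1, -0.5, -2.1]
opening: 0.544
time_s: 22.0
eef_pos: [0.6186, 0.0308, 0.0668]
eef_rot: [0.0, 1.0, -0.0, 0.0]
wrist_force: [-0.2, -0.9, -2.2]
opening: 0.545
time_s: 22.2
eef_pos: [0.6191, 0.0308, 0.0667]
eef_rot: [0.0, 1.0, -0.0, 0.001]
wrist_force: [-2.5, 0.3, 6.8]
opening: 0.547
```

Contact felt. Releasing and backing off upward.

```bash
python3 -m inch '[{"delta_pos":[0,0,0],"rotation":[0,0,0]},{"delta_pos":[0,0,0],"rotation":[0,0,0]},{"delta_pos":[0,0,0],"rotation":[0,0,0]},{"delta_pos":[0,0,0],"rotation":[0,0,0]},{"delta_pos":[0,0,0],"rotation":[0,0,0]},{"delta_pos":[0,0,0],"rotation":[0,0,0]}]' 7
python3 -m inch '[{"delta_pos":[0,0,-1],"rotation":[0,0,0]},{"delta_pos":[0,0,-3],"rotation":[0,0,0]},{"delta_pos":[0,0,-4.5],"rotation":[0,0,0]},{"delta_pos":[0,0,-4.5],"rotation":[0,0,0]},{"delta_pos":[0,0,-3.2],"rotation":[0,0,0]},{"delta_pos":[0,0,0],"rotation":[0,0,0]},{"delta_pos":[-0.5,3,0],"rotation":[0,0,0]},{"delta_pos":[-0.7,4.2,0],"rotation":[0,0,0]},{"delta_pos":[-0.7,4.2,0],"rotation":[0,0,0]},{"delta_pos":[-0.7,3.9,0],"rotation":[0,0,0]}]'
python3 -m inch '[{"delta_pos":[0,0,0],"rotation":[0,0,0]},{"delta_pos":[0,0,0],"rotation":[0,0,0]},{"delta_pos":[0,0,0],"rotation":[0,0,0]}]'
python3 - <<'E'
from h import *
o=get_obs();print(o["eef_pos"])
c=camera("wrist"); cv2.imwrite("pics/w9.png",c["color"][:,:,::-1])
for b in blobs(c,"green",100):
    x,y,w,h,a=b[0]; p=(x+w/2,y+h-w/2); print(b,p,wpt(c,o,*p,.108).round(4))
s=camera("side"); cv2.imwrite("pics/s9.png",s["color"][:,:,::-1])
E
```

```text
time_s: 22.8
eef_pos: [0.6185, 0.0307, 0.0652]
eef_rot: [-0.0, 1.0, -0.0, -0.0]
wrist_force: [0.2, 0.6, 0.2]
opening: 0.818
time_s: 23.8
eef_pos: [0.5918, -0.1237, 0.2271]
eef_rot: [-0.0, 1.0, 0.0, -0.0]
wrist_force: [-0.1, -0.4, 0.5]
opening: 0.82
time_s: 24.1
eef_pos: [0.5924, -0.1214, 0.2271]
eef_rot: [-0.0, 1.0, 0.0, -0.0]
wrist_force: [0.0, 0.2, 0.8]
opening: 0.822
[ 0.59243665 -0.12142771  0.22708578]
([505, 0, 55, 16, 391], [538.3, 7.0]) (532.5, -11.5) [ 0.8197 -0.3782  0.108 ]
([39, 135, 52, 63, 2502], [63.8, 165.4]) (65.0, 172.0) [0.6221 0.0833 0.108 ]
([258, 179, 40, 44, 1421], [277.7, 200.8]) (278.0, 203.0) [ 0.5902 -0.1216  0.108 ]
([451, 268, 43, 46, 1448], [471.9, 290.3]) (472.5, 292.5) [ 0.4868 -0.3378  0.108 ]
([545, 401, 15, 19, 151], [554.0, 412.7]) (552.5, 412.5) [ 0.1121 -0.7245  0.108 ]
```

View pics/s9.png

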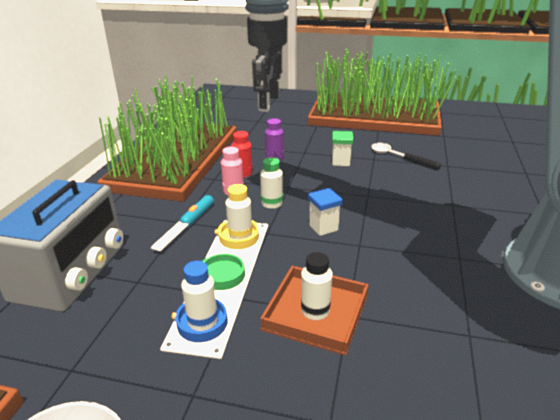

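View pics/w9.png

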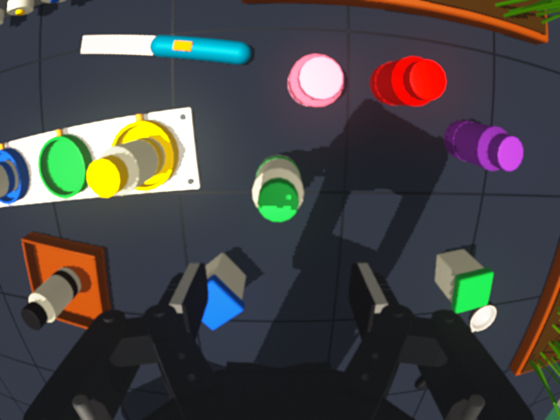

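Yellow stands upright in the yellow dock. The round green cap at (278,203) is centred between the jaws. Grasping it.

```bash
python3 -m inch '[{"delta_pos":[-0.1,0,4],"rotation":[0,0,0]},{"delta_pos":[0,0,4],"rotation":[0,0,0]},{"delta_pos":[0,0,4],"rotation":[0,0,0]},{"delta_pos":[0,0,3],"rotation":[0,0,0]},{"delta_pos":[0,0,2.6],"rotation":[0,0,0]},{"delta_pos":[0,0,0],"rotation":[0,0,0]},{"delta_pos":[0,0,0],"rotation":[0,0,0]}]'
python3 -m inch '[{"delta_pos":[0,0,0],"rotation":[0,0,0]},{"delta_pos":[0,0,0],"rotation":[0,0,0]},{"delta_pos":[0,0,0],"rotation":[0,0,0]},{"delta_pos":[0,0,0],"rotation":[0,0,0]},{"delta_pos":[0,0,0],"rotation":[0,0,0]},{"delta_pos":[0,0,0],"rotation":[0,0,0]},{"delta_pos":[0,0,0],"rotation":[0,0,0]},{"delta_pos":[0,0,0],"rotation":[0,0,0]}]' 0
python3 -m inch '[{"delta_pos":[0,0,-1],"rotation":[0,0,0]},{"delta_pos":[0,0,-2.5],"rotation":[0,0,0]},{"delta_pos":[0,0,-4],"rotation":[0,0,0]},{"delta_pos":[0,0,-4.5],"rotation":[0,0,0]},{"delta_pos":[0,0,-4],"rotation":[0,0,0]},{"delta_pos":[0,0,-2],"rotation":[0,0,0]},{"delta_pos":[0,0,0],"rotation":[0,0,0]}]'
```

```text
time_s: 24.9
eef_pos: [0.5917, -0.1214, 0.0515]
eef_rot: [-0.0, 1.0, 0.001, -0.0]
wrist_force: [-0.5, 0.1, 0.6]
opening: 0.818
time_s: 25.7
eef_pos: [0.5932, -0.1225, 0.0538]
eef_rot: [0.0, 1.0, -0.0, 0.002]
wrist_force: [-0.4, 2.0, 7.2]
opening: 0.546
time_s: 26.4
eef_pos: [0.5936, -0.1233, 0.2367]
eef_rot: [0.002, 1.0, -0.0, 0.004]
wrist_force: [-0.2, -0.5, -1.0]
opening: 0.546
```

```bash
python3 -m inch '[{"delta_pos":[0.1,-1.5,0],"rotation":[0,0,0]},{"delta_pos":[0.2,-3,0],"rotation":[0,0,0]},{"delta_pos":[0.3,-4.3,0],"rotation":[0,0,0]},{"delta_pos":[0.3,-4.3,0],"rotation":[0,0,0]},{"delta_pos":[0.3,-4.3,0],"rotation":[0,0,0]},{"delta_pos":[0.3,-4.3,0],"rotation":[0,0,0]},{"delta_pos":[0.3,-3,0],"rotation":[0,0,0]},{"delta_pos":[0.1,-1.7,0],"rotation":[0,0,0]},{"delta_pos":[0,-0.9,0],"rotation":[0,0,0]},{"delta_pos":[0,0,0],"rotation":[0,0,0]}]'
python3 -m inch '[{"delta_pos":[0,0,0],"rotation":[0,0,0]},{"delta_pos":[0,0,0],"rotation":[0,0,0]}]'
python3 - <<'E'
from h import *
print(get_obs()["eef_pos"])
s=camera("side"); cv2.imwrite("pics/s10.png",s["color"][:,:,::-1])
E
```

```text
time_s: 27.4
eef_pos: [0.6098, 0.1513, 0.2301]
eef_rot: [0.0, 1.0, 0.0, -0.001]
wrist_force: [0.2, -0.1, -1.6]
opening: 0.546
time_s: 27.6
eef_pos: [0.6106, 0.1492, 0.2311]
eef_rot: [0.0, 1.0, -0.001, -0.0]
wrist_force: [-0.3, -0.5, -1.3]
opening: 0.543
[0.6106462  0.14919586 0.23114851]
```

View pics/s10.png

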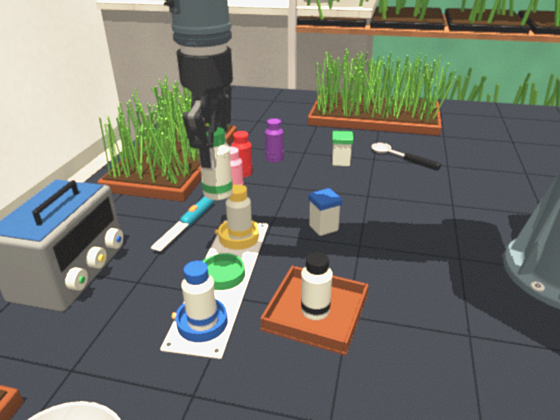

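The green bottle hangs upright above the green dock. Lowering.

```bash
python3 -m inch '[{"delta_pos":[0.1,-0.15,2],"rotation":[0,0,0]},{"delta_pos":[0,0,4],"rotation":[0,0,0]},{"delta_pos":[0,0,4],"rotation":[0,0,0]},{"delta_pos":[0,0,3],"rotation":[0,0,0]},{"delta_pos":[0,0,1.8],"rotation":[0,0,0]},{"delta_pos":[0,0,0.9],"rotation":[0,0,0]},{"delta_pos":[0,0,0.3],"rotation":[0,0,0]},{"delta_pos":[0,0,0],"rotation":[0,0,0]},{"delta_pos":[0,0,0],"rotation":[0,0,0]}]'
python3 -m inch '[{"delta_pos":[0,0,0.2],"rotation":[0,0,0]},{"delta_pos":[0,0,0],"rotation":[0,0,0]}]'
python3 -m inch '[{"delta_pos":[0,0,0.2],"rotation":[0,0,0]},{"delta_pos":[0,0,0],"rotation":[0,0,0]}]'
```

```text
time_s: 28.55
eef_pos: [0.6127, 0.1521, 0.0729]
eef_rot: [-0.0, 1.0, -0.0, 0.001]
wrist_force: [0.4, -0.1, -1.5]
opening: 0.541
time_s: 28.75
eef_pos: [0.612, 0.1522, 0.07]
eef_rot: [-0.0, 1.0, -0.0, 0.001]
wrist_force: [0.1, 0.4, -0.8]
opening: 0.549
time_s: 28.95
eef_pos: [0.6114, 0.1522, 0.0672]
eef_rot: [0.0, 1.0, -0.0, -0.0]
wrist_force: [0.8, -0.6, -1.1]
opening: 0.539
```

```bash
python3 -m inch '[{"delta_pos":[0,0,0.15],"rotation":[0,0,0]},{"delta_pos":[0,0,0],"rotation":[0,0,0]}]'
python3 -m inch '[{"delta_pos":[0,0,0.1],"rotation":[0,0,0]},{"delta_pos":[0,0,0],"rotation":[0,0,0]}]'
```

```text
time_s: 29.15
eef_pos: [0.6117, 0.1522, 0.066]
eef_rot: [-0.0, 1.0, -0.0, 0.0]
wrist_force: [0.2, 0.5, -0.9]
opening: 0.545
time_s: 29.35
eef_pos: [0.6121, 0.1523, 0.0659]
eef_rot: [-0.0, 1.0, -0.0, 0.0]
wrist_force: [-2.4, 0.2, 6.3]
opening: 0.542
```

```bash
python3 -m inch '[{"delta_pos":[0,0,0],"rotation":[0,0,0]},{"delta_pos":[0,0,0],"rotation":[0,0,0]},{"delta_pos":[0,0,0],"rotation":[0,0,0]},{"delta_pos":[0,0,0],"rotation":[0,0,0]},{"delta_pos":[0,0,0],"rotation":[0,0,0]},{"delta_pos":[0,0,0],"rotation":[0,0,0]}]' 7
python3 -m inch '[{"delta_pos":[0,0,-1],"rotation":[0,0,0]},{"delta_pos":[0,0,-3],"rotation":[0,0,0]},{"delta_pos":[0,0,-4.5],"rotation":[0,0,0]},{"delta_pos":[0,0,-4.5],"rotation":[0,0,0]},{"delta_pos":[0,0,-4.5],"rotation":[0,0,0]},{"delta_pos":[0,0,-2],"rotation":[0,0,0]},{"delta_pos":[-2,3,0],"rotation":[0,0,0]},{"delta_pos":[-2,4,0],"rotation":[0,0,0]},{"delta_pos":[-2,4,0],"rotation":[0,0,0]},{"delta_pos":[-2,4,0],"rotation":[0,0,0]}]'
python3 -m inch '[{"delta_pos":[-2,4,0],"rotation":[0,0,0]},{"delta_pos":[-2,4,0],"rotation":[0,0,0]},{"delta_pos":[-2,4,0],"rotation":[0,0,0]},{"delta_pos":[-2,4,0],"rotation":[0,0,0]},{"delta_pos":[0,0,0],"rotation":[0,0,0]},{"delta_pos":[0,0,0],"rotation":[0,0,0]},{"delta_pos":[0,0,0],"rotation":[0,0,0]}]'
python3 - <<'E'
from h import *
s=camera("side"); cv2.imwrite("pics/s11.png",s["color"][:,:,::-1])
c=camera("top"); cv2.imwrite("pics/t11.png",c["color"][:,:,::-1])
for n in("blue","green"): print(n,blobs(c,n,200),[b for b in blobs(s,n,140)])
E
```

```text
time_s: 29.95
eef_pos: [0.6115, 0.1522, 0.0647]
eef_rot: [-0.0, 1.0, -0.0, -0.0]
wrist_force: [-0.3, 0.1, 0.1]
opening: 0.82
time_s: 30.95
eef_pos: [0.5306, 0.0011, 0.2607]
eef_rot: [0.0, 1.0, 0.0, 0.001]
wrist_force: [0.6, -0.8, 0.4]
opening: 0.821
time_s: 31.65
eef_pos: [0.4519, -0.1571, 0.2602]
eef_rot: [-0.0, 1.0, 0.0, 0.0]
wrist_force: [0.7, -0.0, -0.1]
opening: 0.822
blue [([114, 0, 96, 51, 4469], [162.0, 24.6]), ([118, 169, 40, 39, 555], [143.1, 190.2]), ([114, 173, 20, 18, 272], [123.3, 181.5]), ([273, 241, 37, 37, 689], [291.7, 259.0])] [([0, 180, 102, 61, 2700], [45.2, 210.9]), ([308, 188, 34, 22, 504], [324.8, 198.2]), ([183, 260, 25, 24, 478], [195.6, 271.6]), ([176, 300, 51, 42, 999], [200.9, 324.0])]
green [([326, 0, 35, 77, 527], [343.0, 35.8]), ([387, 0, 33, 57, 219], [401.3, 23.9]), ([389, 0, 93, 86, 901], [439.1, 40.5]), ([463, 0, 41, 54, 206], [479.3, 20.6]), ([454, 45, 51, 47, 232], [478.9, 71.8]), ([175, 165, 40, 39, 848], [194.8, 184.1]), ([447, 243, 24, 17, 233], [460.9, 250.2])] [([469, 0, 16, 23, 201], [477.3, 9.5]), ([341, 53, 113, 68, 2990], [392.7, 85.1]), ([320, 56, 17, 57, 342], [327.7, 87.0]), ([451, 68, 20, 32, 171], [460.8, 86.3]), ([119, 77, 98, 106, 3994], [167.2, 128.9]), ([468, 76, 18, 25, 141], [476.9, 90.2]), ([215, 82, 11, 53, 231], [219.3, 108.0]), ([332, 131, 21, 12, 239], [342.2, 136.5]), ([209, 218, 20, 19, 325], [218.9, 227.1]), ([203, 257, 41, 32, 459], [227.8, 275.3])]
```

View pics/s11.png

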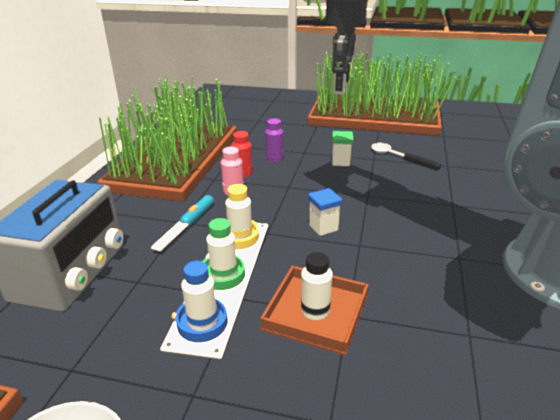

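View pics/t11.png

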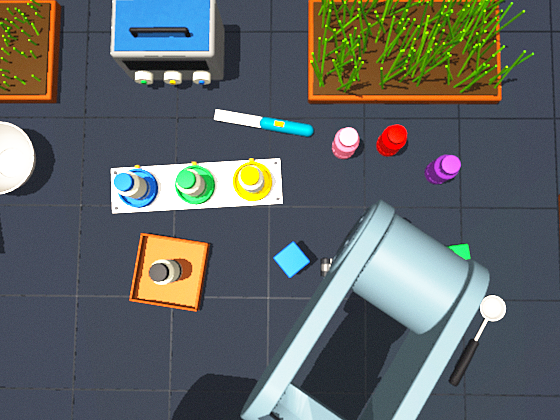

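All three bottles stand upright in the docks of their own colour, at (123,182), (187,178) and (250,175). The empty is in the tray at (160,272), the tubs and look-alikes haven't moved, and the robot is clear.

```bash
python3 -c "
from bench import hand_in; print(hand_in())"
```

```text
the job is handed in; nothing more can be done
None
```

The dosing station is recharged and the job is handed in, after about 32 s of the 112 s allowed. I moved the empty from the yellow dock to the brown tray. Then I stood the blue, yellow and green bottles, in that order, in the docks of their own colour. Each bottle was lowered until I felt light contact (about 6–12 N) before I let go.

The last side and top pictures show all four bottles upright in their places, with the gripper open and clear of everything. The tubs and the pink, red and purple look-alikes are where they started, though in the last top view the arm partly hid the green tub; the side view shows it unmoved. No check failed. The position estimates from different cameras differed by a few millimetres on most items, up to about 22 mm on the yellow dock, which the empty partly hid in the side view. I resolved these mostly with the top view and closer wrist-camera looks.

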